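Drive the bore seat home with the banded gauge rod and set the shim chart

TASK

Take the banded gauge rod out of its wooden stand, put it into the bore of the yellow pump housing and push the stiff seat inside right down until it will go no farther, firmly but without ramming, dropping or forcing the rod. Leave the rod standing in the bore, see which of its colour bands (green, yellow or red) the rim of the bore now cuts, and only then slide the pointer of the shim chart into the field of that colour and let go. Leave the spray can, meter, tape roll and screwdriver where they are.

Things in the scene. Friction and masses are not known exactly. Their poses are not given: they have to be found in the camera images.
- rod_centre (a point): Centre, half-way up, of the gauge rod: 155 mm long, 0.18 kg, upright at the start in the stand, z up the rod. The lower 105 mm is a steel pin 14 mm in diameter with a 4 mm chamfer at its foot; the upper 50 mm is a black round handle 22 mm in diameter (handle centre 52 mm above this point).
- rod_tip (a point): Lower end of the gauge rod, on its axis, 77.5 mm below rod_centre.
- rod: The same gauge rod; origin at its lower end, z up the rod. Three painted bands, measured from the lower end: green 46 to 60 mm, yellow 60 to 74 mm, red 74 to 88 mm.
- stand_mouth (a point): Centre of the top of the stand's hole. The stand is a fixed wooden block 60 x 60 mm, 50 mm high; its hole is 17 mm wide and 40 mm deep, so the rod's top stands 115 mm above this point at the start.
- bore_mouth (a point): Centre of the bore's rim on top of the pump housing, z up. The bore is blind, 16 mm wide, with a 3 mm chamfer. The seat's top in it starts 40 to 78 mm below the rim, different each time and not measured. With the seat home the rod's tip is 48 to 86 mm below this point: to 60 mm the rim cuts green, to 74 mm yellow, deeper red (either colour passes within 2.5 mm of a border).
- housing: Pump housing, fixed: yellow block 70 x 70 mm, 110 mm high, on a foot 86 x 86 mm, with four low bolt heads on its top 37 mm from the bore. Origin at the centre of its underside, z up. The rod must not bear on the housing or its seat with more than 30 N.
- seat (a joint): Stiff seat in the bore, m: 0 as found, grows as it is pushed down, 0.008 is home against a firm stop, where resistance rises steeply. It moves only under a push of about 6 N and drags so all the way (pushing faster adds 20 N per m/s); it stays where it is left and carries the rod's weight without moving.
- pointer (a joint): The shim chart's pointer, m along its track: 0 to 0.03 is the grey park field (it starts there), green field 0.03 to 0.07, yellow field 0.07 to 0.11, red field 0.11 to 0.15 (end of the track). Slides with about 1.5 N of friction and stays where it is left. It counts by the middle line of the grip.
- pointer_grip (a point): Middle of the pointer's black grip block (28 mm across the track, 20 mm along it; from 28 mm below to 14 mm above this point, which is 48 mm above the table). Its y axis is the direction in which the pointer slides (growing joint).
- chart: Shim chart: a fixed white plate 100 x 220 x 6 mm with an aluminium track 36 x 200 mm, 20 mm high over the table, along its y axis, and the colour fields on both sides of the track. Origin at the centre of its underside.
- can_centre (a point): Centre of a spray can, 56 mm in diameter, 120 mm high; bystander.
- meter: Yellow hand-held electrical meter, 85 x 170 x 36 mm, lying flat; origin at the centre of its underside; bystander.
- tape: Black tape roll lying flat, 90 mm in diameter, 24 mm high; origin at the centre of its underside; bystander.
- screwdriver: Orange-handled screwdriver, 200 mm long, 26 mm thick, lying along its x axis; origin at its middle, on the table; bystander.
There are look-alikes about, which are no part of the job. Leave any blue look-alike of the chart alone. Of the things that look like the rod, the larger one is meant.

How it is judged:
By the outcome, as a careful person would: the job done as asked, in the order asked, and still so for the second after the job is handed in, with the robot touching nothing.
It also fails if it takes over 67 s, if anything falls off the work surface, if the arm or the gripper's body presses on something with over 40 N, if the wrist force passes 120 N, or if a joint passes its speed limit or range.

ROBOT

A 6-joint arm with a two-finger parallel gripper is mounted at the origin on the work surface. World frame = base frame: x ahead of the robot, y to its left, z up, the work surface at z = 0. Lengths are in m, angles in rad, forces in N, time in s.
With the tool pointing down it reaches from about 0.25 to 0.775 m from the base axis. Payload 4 kg.
Tool frame: the origin (TCP) lies on the centre line of the jaws, within the pads' length; the fingertips stand 14 mm ahead of it and the grasp point (between the pads) lies 5 mm behind it (robot.tcp_to_tips is the distance from the TCP to the fingertips, in m); z points along the fingers, y is the line along which they close (so a half turn about z gives the same grasp; the last joint's range is limited). The gripper opens to 94 mm and grips with 3 to 60 N. Pads are 16 mm wide; open, the fingers measure 119 mm over their backs; the gripper's body (75 mm by 177 mm) begins 78 mm behind the grasp point.
Start: joints at [-1.419, 0.087, 1.371, -0, 1.684, -0.103], TCP at [0.139, -0.532, 0.22] pointing down, gripper open.
Joint ranges: [-3.1, 3.1], [-0.76, 2.03], [0.27, 2.55], [-1.08, 4.22], [0.17, 2.65], [-2.57, 2.57]. Speed limits (rad/s): [2.79, 2.79, 3.14, 3.14, 3.14, 3.14].

INTERFACE

Orientations are given as [roll, pitch, yaw] about the fixed x, y, z axes, in that order (R = Rz(yaw) Ry(pitch) Rx(roll)).
In Python, from bench import robot gives the robot as it stands.
- The arm moves only by the tool carry_out, never from a script. Its argument "increments" is a list of rows, each a list of 3 entries, a list of its own where there are three numbers: the closure in counts, from 0 (fully open) to 255 (shut), then the shift along the tool's x, y, z in mm, then the turn about the tool's z in degrees. In form: [[fingers, [dx, dy, dz], twist], ...]. A call has 1 to 8 rows; each row shifts and turns the commanded pose from where the row before left it, along the tool's axes as they then stand; what a row does not reach is not made up. A row lasts 1/10 s, in which the tool goes at most 50 mm and 8.59 degrees, less where a joint would pass 70% of its speed; a pose out of reach is approached as far as the arm can. A call with a gripper value outside its range is refused whole. The fingers move at their own pace and stop on an object; the grip force is fixed at half the most. Time passes only in rows, so rows that do not move let the fingers close. It gives the time, the measured TCP pose, the force, the opening and the grip force at its end, in the units of the state.
- robot.get_obs(): the state, without advancing time (a new reading comes with each control period).
- robot.snapshot(name): name is "scene" or "top"; returns the picture (400x640x3 uint8, blue, green, red); there is no depth.
- robot.get_calibration(name): a dict with "vfov" (degrees; the focal length in pixels is half the picture's height over the tangent of half this angle, whatever the lens; pixels are square), "cx", "cy" (the principal point, pixels), "T" (4x4, takes a point from camera to world coordinates). Camera axes: x right, y down, z forward; pixel columns grow to the right and rows downward; lengths in m; the calibration is good to about 2 mm. A picture is of the moment at which its call begins. get_calibration takes no time and is no camera call.
- robot.close_job(): hands the job in; it is judged then, once.
The state is a dict: "time": time; "joint_positions": joint angles; "qvel": joint speeds; "joint_torque": joint torques, N m; "tool_pos": TCP position; "ee_rot": TCP orientation; "wrist_force": force on the tool from outside, world axes, zero at the start; "wrist_torque": the same for the moment, N m; "width": finger opening in m; "finger_force": force on a finger pad.
Only numpy, scipy, OpenCV 4.12 (cv2) and the standard library are available. Lean on these libraries where they do the work, as an engineer would, in place of code of your own. Each camera call takes 0.05 s, during which the arm holds its last target. There are 200 camera calls.

## Working session

There is one attempt and no reset: what is moved stays moved. The work goes in short steps, Python scripts to look and compute and a tool call to move; the robot and the scene stay as the last step left them, time stands still between calls to the robot, and variables do not carry over. Pictures are saved under pics/ and viewed, at most 10 in all, crops included, and the job is handed in when it is done.

Besides the shell and the picture viewer there is one more tool, called after "Emit:" as name(argument=value, ...), one argument or row to a line, values as JSON. carry_out: Moves the arm, as the interface text tells. Its arguments: {"type":"object","properties":{"increments":{"type":"array","items":{"type":"array"}}},"required":["increments"]}

```bash
mkdir -p pics
python3 - <<'E'
from bench import robot
import cv2,numpy as np
o=robot.get_obs();print(o['time'],o['tool_pos'],o['ee_rot'],o['width'])
for n in("scene","top"):
    cv2.imwrite(f"pics/{n}0.png",robot.snapshot(n));c=robot.get_calibration(n);print(n,c['vfov'],c['cx'],c['cy'],np.round(c['T'],4).tolist(),[k for k in c])
E
```

```text
0.0 [ 0.13852845 -0.53174614  0.21833686] [-3.13944178e+00 -2.05511559e-04  2.54766233e-01] 0.0937754584552045
scene 46.38033607350937 317.0743559169782 198.92721931923978 [[-0.8883, 0.3377, -0.3112, 0.8752], [0.4592, 0.6481, -0.6075, 0.6103], [-0.0035, -0.6826, -0.7308, 0.8756], [0.0, 0.0, 0.0, 1.0]] ['vfov', 'cx', 'cy', 'T']
top 42.346191320702424 323.4108906904116 195.27220205029235 [[-0.0151, -0.9836, 0.1796, 0.2846], [-0.9998, 0.0175, 0.0115, -0.0346], [-0.0144, -0.1794, -0.9837, 1.4612], [0.0, 0.0, 0.0, 1.0]] ['vfov', 'cx', 'cy', 'T']
```

View pics/scene0.png

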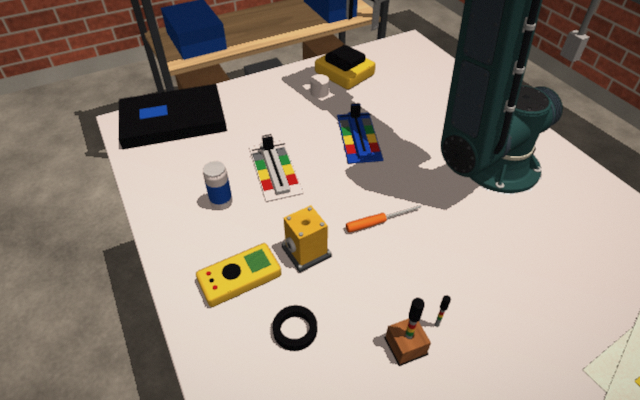

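View pics/top0.png

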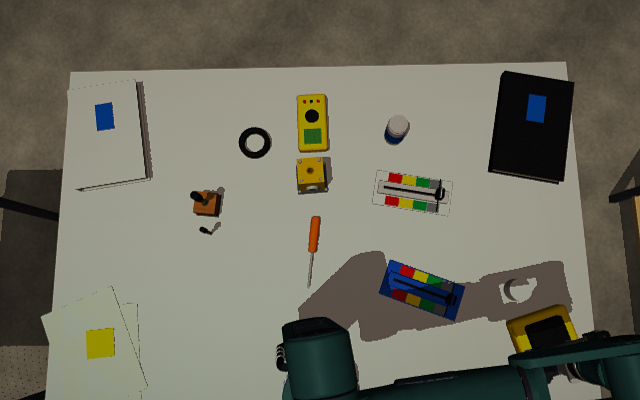

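The scene view shows the stand at about (408,340), the housing at (306,235) and the white chart at (275,168). In the top view they are at (205,200), (312,173) and (412,192). Next I'll make enlarged crops.

```bash
cat > h.py <<'E'
from bench import robot
import cv2,numpy as np
def cal(n):
    c=robot.get_calibration(n);return c,200/np.tan(np.radians(c['vfov']/2))
def ray(n,u,v):
    c,f=cal(n);T=c['T'];d=T[:3,:3]@np.array([(u-c['cx'])/f,(v-c['cy'])/f,1]);return T[:3,3],d
def atz(n,u,v,z):
    o,d=ray(n,u,v);return o+d*(z-o[2])/d[2]
def proj(n,p):
    c,f=cal(n);T=c['T'];q=T[:3,:3].T@(np.array(p)-T[:3,3]);return np.array([c['cx']+f*q[0]/q[2],c['cy']+f*q[1]/q[2]])
def tri(a,b):
    A=np.zeros((3,3));r=np.zeros(3)
    for o,d in(ray("scene",*a),ray("top",*b)):
        d=d/np.linalg.norm(d);P=np.eye(3)-np.outer(d,d);A+=P;r+=P@o
    p=np.linalg.solve(A,r);return p
def crop(im,u,v,w,h,s):
    c=im[v:v+h,u:u+w];c=cv2.resize(c,None,fx=s,fy=s,interpolation=cv2.INTER_CUBIC)
    for i in range(0,w,10):cv2.line(c,(i*s,0),(i*s,8 if (u+i)%50 else 20),(255,0,255),1)
    for i in range(0,h,10):cv2.line(c,(0,i*s),(8 if (v+i)%50 else 20,i*s),(255,0,255),1)
    return c
E
python3 - <<'E'
from h import *
t=cv2.imread('pics/top0.png');s=cv2.imread('pics/scene0.png')
a=[crop(s,380,290,80,80,5),crop(t,180,180,80,60,5)[:200+100]]
r1=np.hstack([crop(s,380,290,80,80,4),crop(s,275,195,60,80,4),crop(s,245,130,60,80,4)])
r2=np.hstack([crop(t,180,180,60,60,4),crop(t,285,145,50,60,4),crop(t,370,165,90,60,4)])
W=max(r1.shape[1],r2.shape[1]);p=lambda r:np.pad(r,((0,0),(0,W-r.shape[1]),(0,0)))
cv2.imwrite('pics/m1.png',np.vstack([p(r1),p(r2)]))
E
```

```text
(no output)
```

View pics/m1.png

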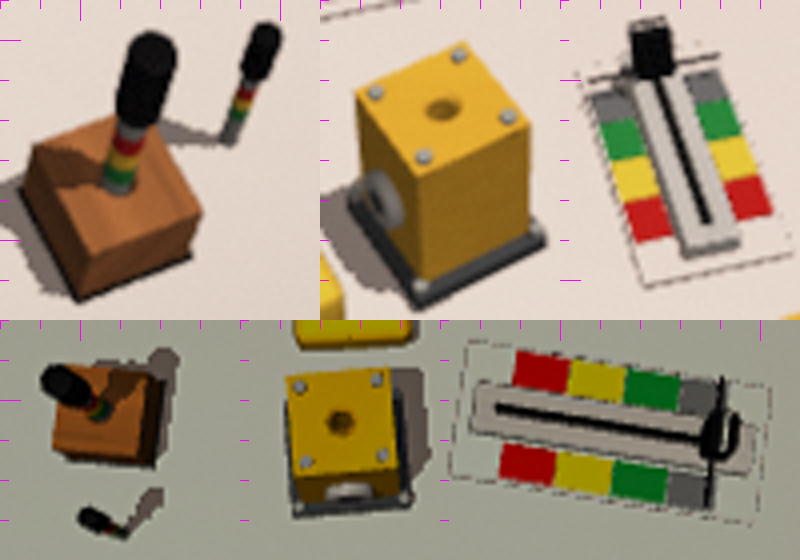

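The crops show the rod mouth at scene (409.5,336.8) / top (205,202.8), and the bore at scene (305.6,222.3) / top (310.2,170.4). The pointer sits in the grey field, near scene (407→)(268,140) / top (440,193).

Run:
```python
from h import *
np.set_printoptions(precision=4,suppress=True)
S=lambda x,y,ox,oy,X:(ox+(x-X)/4,oy+y/4)
Tt=lambda x,y,ox,oy,X:(ox+(x-X)/4,oy+(y-320)/4)
def both(name,a,b,z):
    print(name,'tri',tri(a,b),'scene@z',atz('scene',*a,z),'top@z',atz('top',*b,z))
both('mouth',S(118,187,380,290,0),Tt(100,411,180,180,0),.05)
both('rodtop',S(153,43,380,290,0),Tt(54,381,180,180,0),.163)
both('bore',S(443,110,275,195,320),Tt(341,422,285,145,240),.11)
for a,b in zip([(376,92),(459,55),(508,117),(424,156)],[(306,462),(294,381),(377,380),(383,455)]):
    pass
for a in [(376,92),(459,55),(508,117),(424,156)]: print('bolt s',atz('scene',*S(*a,275,195,320),.113))
for b in [(294,381),(377,380),(383,455),(306,462)]: print('bolt t',atz('top',*Tt(*b,285,145,240),.113))
# chart field corners (z=.006): outer grey/green..; scene left col boundaries, right col
for n,F,L in(('s',lambda p:atz('scene',*S(*p,245,130,560),.006),[(590,93),(602,123),(614,161),(627,202),(640,242),(722,66),(735,97),(747,135),(760,172),(774,212)]),
 ('t',lambda p:atz('top',*Tt(*p,370,165,440),.006),[(518,350),(572,358),(629,369),(684,378),(720,382),(499,480),(554,487),(611,495),(667,503),(708,508)])):
    for p in L: print(n,p,F(p))
print('grip s top',atz('scene',*S(651,26,245,130,560),.062),'t',atz('top',*Tt(712,436,370,165,440),.062))
```

```text
mouth tri [0.528  0.3162 0.036 ] scene@z [0.5324 0.3225 0.05  ] top@z [0.527  0.3114 0.05  ]
rodtop tri [0.5275 0.3137 0.1636] scene@z [0.5271 0.3135 0.163 ] top@z [0.5277 0.3138 0.163 ]
bore tri [0.6004 0.0166 0.1015] scene@z [0.6024 0.0241 0.11  ] top@z [0.5996 0.0155 0.11  ]
bolt s [ 0.6299 -0.0017  0.113 ]
bolt s [ 0.5782 -0.0049  0.113 ]
bolt s [0.575  0.0467 0.113 ]
bolt s [0.6262 0.0499 0.113 ]
bolt t [0.6277 0.0467 0.113 ]
bolt t [ 0.6274 -0.0092  0.113 ]
bolt t [ 0.5758 -0.0125  0.113 ]
bolt t [0.5719 0.039  0.113 ]
s (590, 93) [ 0.5851 -0.3522  0.006 ]
s (602, 123) [ 0.5894 -0.3193  0.006 ]
s (614, 161) [ 0.5967 -0.2801  0.006 ]
s (627, 202) [ 0.6041 -0.2396  0.006 ]
s (640, 242) [ 0.6109 -0.2016  0.006 ]
s (722, 66) [ 0.4908 -0.3357  0.006 ]
s (735, 97) [ 0.4966 -0.3013  0.006 ]
s (747, 135) [ 0.5058 -0.262   0.006 ]
s (760, 172) [ 0.5137 -0.2248  0.006 ]
s (774, 212) [ 0.5219 -0.1862  0.006 ]
t (518, 350) [ 0.6137 -0.2092  0.006 ]
t (572, 358) [ 0.6071 -0.2477  0.006 ]
t (629, 369) [ 0.5982 -0.2883  0.006 ]
t (684, 378) [ 0.5909 -0.3273  0.006 ]
t (720, 382) [ 0.5875 -0.3529  0.006 ]
t (499, 480) [ 0.5191 -0.192   0.006 ]
t (554, 487) [ 0.5133 -0.2309  0.006 ]
t (611, 495) [ 0.5069 -0.2711  0.006 ]
t (667, 503) [ 0.5004 -0.3105  0.006 ]
t (708, 508) [ 0.4963 -0.3394  0.006 ]
grip s top [ 0.541  -0.3351  0.062 ] t [ 0.5381 -0.3331  0.062 ]
```

Run:
```python
from h import *
t=cv2.cvtColor(cv2.imread('pics/top0.png'),cv2.COLOR_BGR2GRAY).astype(float)
xs=np.arange(85,560,25);ys=[]
for x in xs:
    c=t[45:85,x-3:x+4].mean(1);g=np.diff(c);i=np.argmax(g);a=g[i-2:i+3].clip(0);ys.append(45.5+(a*np.arange(i-2,i+3)).sum()/a.sum())
ys=np.array(ys);print('top',np.round(ys-np.polyval(np.polyfit(xs,ys,1),xs),2))
s=cv2.cvtColor(cv2.imread('pics/scene0.png'),cv2.COLOR_BGR2GRAY).astype(float)
yy=np.arange(150,396,15);x2=[]
for y in yy:
    x0=int(108+(y-150)*76/250);c=s[y-1:y+2,x0-25:x0+26].mean(0);x2.append(x0-24.5+np.argmax(np.diff(c)))
x2=np.array(x2);print('scene',np.round(x2-np.polyval(np.polyfit(yy,x2,1),yy),2))
```

```text
top [ 0.16 -0.17  0.15 -0.18  0.19 -0.22  0.09 -0.17  0.17 -0.19  0.18 -0.14
  0.11 -0.13  0.18 -0.1   0.14 -0.11  0.02]
scene [ 0.06  0.4  -0.25  0.1   0.44 -0.21  0.13 -0.52 -0.18  0.17 -0.49 -0.14
  0.21 -0.45 -0.1   0.24  0.59]
```

Emit:
carry_out(
  increments=[
    [0,[0,0,-25],8],
    [0,[0,0,-25],6.6],
    [0,[20,-44,0],0],
    [0,[20,-44,0],0],
    [0,[20,-44,0],0],
    [0,[20,-44,0],0],
    [0,[20,-44,0],0],
    [0,[20,-44,0],0],
  ],
)

```text
time: 0.9
tool_pos: [0.2588, -0.2663, 0.269]
ee_rot: [-3.141, -0.0, -0.001]
wrist_force: [1.2, -0.2, -0.5]
width: 0.0943
finger_force: 0.0
```

No lens distortion shows; the offset between views is only calibration error of a few mm. Going on to the rod.

Emit:
carry_out(
  increments=[
    [0,[20,-45,0],0],
    [0,[20,-45,0],0],
    [0,[20,-45,0],0],
    [0,[20,-45,0],0],
    [0,[20,-45,0],0],
    [0,[20,-45,0],0],
    [0,[20,-45,0],0],
    [0,[20,-45,0],0],
  ],
)

```text
time: 1.7
tool_pos: [0.4187, 0.0939, 0.2692]
ee_rot: [3.141, -0.0, 0.001]
wrist_force: [0.5, -1.1, 0.4]
width: 0.0943
finger_force: 0.0
```

Emit:
carry_out(
  increments=[
    [0,[20,-40,0],0],
    [0,[20,-40,0],0],
    [0,[20,-40,0],0],
    [0,[20,-40,0],0],
    [0,[10,-30,0],0],
    [0,[10,-20,0],0],
    [0,[0,0,0],0],
    [0,[0,0,0],0],
  ],
)

```text
time: 2.5
tool_pos: [0.5183, 0.3015, 0.2685]
ee_rot: [3.14, 0.002, 0.0]
wrist_force: [0.1, 0.0, -1.4]
width: 0.0941
finger_force: 0.0
```

Run:
```python
from h import *
s=robot.snapshot('scene');t=robot.snapshot('top');o=robot.get_obs();print(o['tool_pos'],o['ee_rot'])
cv2.imwrite('pics/m2.png',np.hstack([crop(s,360,210,100,150,4),crop(t,160,140,80,110,4)[:600].copy() if 0 else np.pad(crop(t,160,140,80,110,4),((0,160),(0,0),(0,0)))]))
```

```text
[0.51835985 0.30075671 0.26948505] [ 3.14096085e+00  2.58265660e-04 -9.05529448e-04]
```

View pics/m2.png

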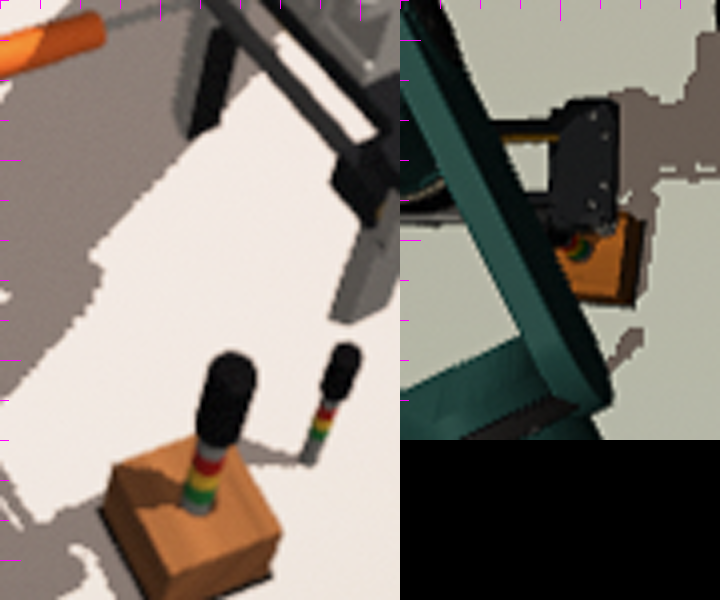

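The view shows the finger ends at scene (407.5,242.5) and (446.7,288). The rod handle's top is near (418,303) and the mouth near (410,336.5). I'll use the fingers to check the calibration offset.

Run:
```python
from h import *
np.set_printoptions(precision=4,suppress=True)
for y in (.3008-.053,.3008+.053,.3008): print(proj('scene',(.5184,y,.2555)),proj('top',(.5184,y,.2555)))
for x,y in((.5275,.3137),(.530,.316),(.53,.32)):
    print(x,y,'mouth',(proj('scene',(x,y,.05))-[360,210])*4,'handlebot',(proj('scene',(x,y,.115))-[360,210])*4,'top',(proj('scene',(x,y,.165))-[360,210])*4, 'T mouth',(proj('top',(x,y,.05))-[160,140])*4+[400,0],(proj('top',(x,y,.165))-[180,180])*4+[0,320])
```

```text
[407.9044 239.3003] [210.8158 191.6238]
[447.5913 287.456 ] [166.5281 192.4042]
[426.8984 262.3475] [188.661  192.0142]
0.5275 0.3137 mouth [195.8468 487.4067] handlebot [216.0252 419.1788] top [233.1622 361.2347] T mouth [576.7173 250.3993] [ 53.3344 380.6841]
0.53 0.316 mouth [194.3007 493.6087] handlebot [214.444  425.5544] top [231.5555 367.743 ] T mouth [573.5141 246.9113] [ 49.8728 376.9086]
0.53 0.32 mouth [199.1701 500.5394] handlebot [219.6472 432.6802] top [237.0473 375.0181] T mouth [567.7788 247.0111] [ 43.6488 377.0179]
```

Emit:
carry_out(
  increments=[
    [0,[9,-13,0],0],
    [0,[0,0,0],0],
    [0,[0,0,35],0],
    [0,[0,0,35],0],
    [0,[0,0,35],0],
    [0,[0,0,20],0],
    [0,[0,0,9],0],
    [0,[0,0,0],0],
  ],
)

```text
time: 3.4
tool_pos: [0.5268, 0.3136, 0.1344]
ee_rot: [3.14, 0.002, -0.001]
wrist_force: [0.1, 0.1, 0.0]
width: 0.0939
finger_force: 0.0
```

Run:
```python
from h import *
s=robot.snapshot('scene');t=robot.snapshot('top')
cv2.imwrite('pics/m3.png',np.hstack([crop(s,370,260,90,100,4),crop(t,165,160,70,100,4)]))
```

```text
(no output)
```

View pics/m3.png

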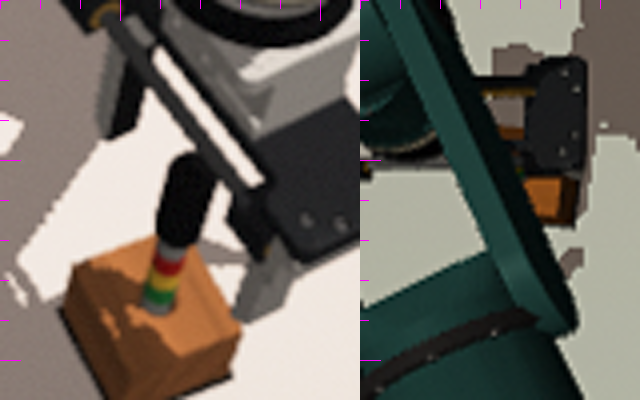

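Run:
```python
from h import *
np.set_printoptions(precision=4,suppress=True)
C=lambda p:(proj('scene',p)-[370,260])*4
x,y=.5268,.3136
for dy in(-.053,.053):
  for dx in (-.008,.008): print('tip',dx,dy,C((x+dx,y+dy,.1204)))
for z in(.05,.115,.165): print('axis',z,C((x,y,z)),C((x+.01,y,z)),C((x,y+.01,z)))
print('handle edges', C((x-.011*.458,y-.011*.888,.115)))
```

```text
tip -0.008 -0.053 [126.7044 115.1914]
tip 0.008 -0.053 [ 98.1412 128.8431]
tip -0.008 0.053 [265.6903 301.9615]
tip 0.008 0.053 [235.7032 317.8583]
axis 0.05 [156.9377 286.61  ] [139.5656 295.5637] [169.1456 303.9121]
axis 0.115 [177.1708 218.3598] [158.8927 227.5666] [190.217  236.1476]
axis 0.165 [194.3537 160.3986] [175.3122 169.7993] [208.1246 178.5578]
handle edges [173.7241 196.681 ]
```

Run:
```python
from h import *
a=cv2.imread('pics/m3.png')[:, :360]
cv2.imwrite('pics/m4.png',cv2.resize(a[60:340,60:340],None,fx=2,fy=2,interpolation=cv2.INTER_CUBIC))
```

```text
(no output)
```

View pics/m4.png

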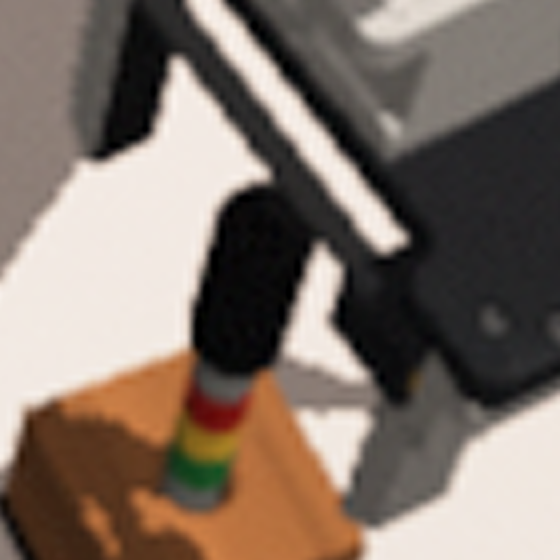

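The fingers match the scene calibration to about 1 mm, so I'll trust the scene camera. The rod axis is about 4 mm farther in x and 5–6 mm farther in y than the tool. I'll shift and then grip.

Emit:
carry_out(
  increments=[
    [0,[4,-5.5,0],0],
    [0,[0,0,0],0],
    [255,[0,0,0],0],
    [255,[0,0,0],0],
    [255,[0,0,0],0],
    [255,[0,0,0],0],
    [255,[0,0,0],0],
    [255,[0,0,0],0],
  ],
)

```text
time: 4.3
tool_pos: [0.5316, 0.3202, 0.1354]
ee_rot: [3.141, 0.0, -0.0]
wrist_force: [-0.0, 0.1, -0.8]
width: 0.0496
finger_force: 0.0
```

Emit:
carry_out(
  increments=[
    [255,[0,0,0],0],
    [255,[0,0,0],0],
    [255,[0,0,0],0],
    [255,[0,0,0],0],
    [255,[0,0,0],0],
    [255,[0,0,0],0],
  ],
)

```text
time: 4.9
tool_pos: [0.5317, 0.3189, 0.1353]
ee_rot: [3.139, 0.0, -0.001]
wrist_force: [-0.6, -4.5, 0.2]
width: 0.0215
finger_force: 29.9
```

Emit:
carry_out(
  increments=[
    [255,[0,1.5,0],0],
    [255,[0,0,0],0],
    [255,[0,0,0],0],
  ],
)

```text
time: 5.2
tool_pos: [0.5316, 0.3183, 0.1353]
ee_rot: [3.141, 0.0, -0.0]
wrist_force: [1.1, -4.0, 0.3]
width: 0.0214
finger_force: 29.9
```

Emit:
carry_out(
  increments=[
    [255,[0,0,-5],0],
    [255,[0,0,-10],0],
    [255,[0,0,-15],0],
    [255,[0,0,-20],0],
    [255,[0,0,-25],0],
    [255,[0,0,-35],0],
    [255,[0,0,-20],0],
    [255,[0,0,0],0],
  ],
)

```text
time: 6.0
tool_pos: [0.5329, 0.3212, 0.2725]
ee_rot: [-3.134, -0.01, 0.002]
wrist_force: [-0.1, 0.2, -1.4]
width: 0.0219
finger_force: 30.0
```

Emit:
carry_out(
  increments=[
    [255,[3,15,0],0],
    [255,[8,35,0],0],
    [255,[8,35,0],0],
    [255,[8,35,0],0],
    [255,[8,35,0],0],
    [255,[8,35,0],0],
    [255,[8,30,0],0],
    [255,[8,30,0],0],
  ],
)

```text
time: 6.8
tool_pos: [0.5898, 0.0667, 0.2631]
ee_rot: [-3.141, 0.004, -0.001]
wrist_force: [1.1, -0.4, -2.2]
width: 0.0218
finger_force: 30.0
```

Emit:
carry_out(
  increments=[
    [255,[7,25,0],0],
    [255,[4,15,0],0],
    [255,[0,7,0],0],
    [255,[0,0,0],0],
    [255,[0,0,0],0],
    [255,[0,0,0],0],
  ],
)

```text
time: 7.4
tool_pos: [0.6014, 0.023, 0.2656]
ee_rot: [-3.141, -0.0, 0.002]
wrist_force: [0.6, 0.3, -1.9]
width: 0.0218
finger_force: 30.0
```

Run:
```python
from h import *
np.set_printoptions(precision=4,suppress=True)
s=robot.snapshot('scene');t=robot.snapshot('top');o=robot.get_obs();print(o['tool_pos'],o['ee_rot'],o['wrist_force'])
cv2.imwrite('pics/m5.png',np.hstack([crop(s,265,150,80,100,6),crop(t,275,120,70,100,4)[:0] if 0 else np.pad(crop(t,285,130,50,80,6),((0,120),(0,0),(0,0)))]))
```

```text
[0.6015 0.0228 0.2657] [-3.1414 -0.0003  0.0016] [ 0.1317  0.4295 -2.0826]
```

View pics/m5.png

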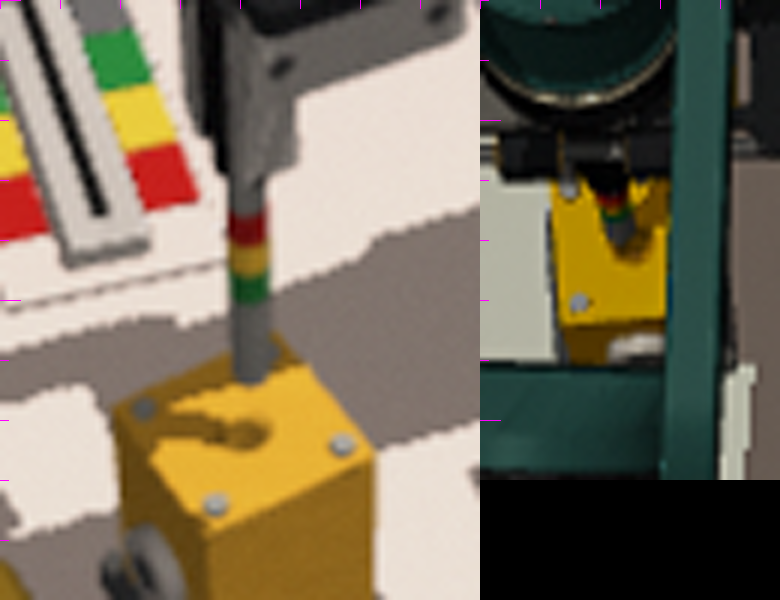

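The tip is at scene (306.7,212.9) / top (308.3,170.2), and the bore at scene (306.4,222.2) / top (310.4,171.2).

Run:
```python
from h import *
np.set_printoptions(precision=4,suppress=True)
S=lambda x,y:(265+x/6,150+y/6)
T=lambda x,y:(285+(x-480)/6,130+y/6)
print('proj tip',(proj('scene',(.6015,.0228,.1404))-[265,150])*6,(proj('top',(.6015,.0228,.1404))-[285,130])*6+[480,0])
a=atz('scene',*S(250,377),.1404);b=atz('scene',*S(248,433),.11);print(a,b,b-a)
a=atz('top',*T(621,241),.1404);b=atz('top',*T(632,246),.11);print(a,b,b-a)
for p in[(145,408),(342,444),(216,505)]: print('bolt',atz('scene',*S(*p),.113))
# axis direction: pin line through red top and tip
for z in(.1404,.1864,.2004,.2144,.2284): print(z,(proj('scene',(.6015,.0228,z))-[265,150])*6)
```

```text
proj tip [243.4273 375.49  ] [611.9741 223.3037]
[0.5998 0.0245 0.1404] [0.6009 0.0238 0.11  ] [ 0.0011 -0.0007 -0.0304]
[0.5935 0.0189 0.1404] [0.5982 0.0153 0.11  ] [ 0.0047 -0.0037 -0.0304]
bolt [ 0.6295 -0.0015  0.113 ]
bolt [0.5747 0.0461 0.113 ]
bolt [0.6264 0.0503 0.113 ]
0.1404 [243.4273 375.49  ]
0.1864 [240.4974 285.4015]
0.2004 [239.564  256.6981]
0.2144 [238.6098 227.36  ]
0.2284 [237.6344 197.3658]
```

Emit:
carry_out(
  increments=[
    [255,[1.5,1,5],0],
    [255,[0,0,10],0],
    [255,[0,0,8],0],
    [255,[0,0,4],0],
    [255,[0,0,3],0],
    [255,[0,0,3],0],
    [255,[0,0,2],0],
  ],
)

```text
time: 8.2
tool_pos: [0.6033, 0.0204, 0.2305]
ee_rot: [3.141, -0.001, -0.0]
wrist_force: [0.2, -1.6, -0.9]
width: 0.0212
finger_force: 30.0
```

Emit:
carry_out(
  increments=[
    [255,[0,0,2],0],
    [255,[0,0,2],0],
    [255,[0,0,2],0],
    [255,[0,0,2],0],
  ],
)

```text
time: 8.6
tool_pos: [0.6033, 0.0204, 0.2226]
ee_rot: [3.141, -0.001, -0.0]
wrist_force: [-0.4, -0.9, -1.6]
width: 0.0212
finger_force: 30.0
```

Emit:
carry_out(
  increments=[
    [255,[0,0,3],0],
    [255,[0,0,4],0],
    [255,[0,0,4],0],
    [255,[0,0,4],0],
    [255,[0,0,4],0],
    [255,[0,0,3],0],
    [255,[0,0,2],0],
    [255,[0,0,1],0],
  ],
)

```text
time: 9.4
tool_pos: [0.6033, 0.0204, 0.1974]
ee_rot: [3.141, -0.0, -0.0]
wrist_force: [1.1, -4.2, -0.5]
width: 0.0216
finger_force: 30.0
```

Emit:
carry_out(
  increments=[
    [255,[0,0,1.5],0],
    [255,[0,0,1.5],0],
    [255,[0,0,1.5],0],
    [255,[0,0,1.5],0],
  ],
)

```text
time: 9.8
tool_pos: [0.6033, 0.0204, 0.1916]
ee_rot: [3.141, -0.0, -0.0]
wrist_force: [0.3, -4.7, 0.5]
width: 0.0218
finger_force: 30.0
```

Emit:
carry_out(
  increments=[
    [255,[0,1,1],0],
    [255,[0,0,1.5],0],
    [255,[0,0,1.5],0],
    [255,[0,0,1.5],0],
    [255,[0,0,1.5],0],
  ],
)

```text
time: 10.3
tool_pos: [0.6034, 0.0201, 0.1863]
ee_rot: [-3.141, -0.002, 0.0]
wrist_force: [-0.8, -3.2, 6.6]
width: 0.0215
finger_force: 30.0
```

Emit:
carry_out(
  increments=[
    [255,[0,0,1.5],0],
    [255,[0,0,1.5],0],
    [255,[0,0,1.5],0],
    [255,[0,0,1.5],0],
  ],
)

```text
time: 10.7
tool_pos: [0.6037, 0.02, 0.1818]
ee_rot: [-3.141, -0.004, 0.0]
wrist_force: [-1.3, -2.9, 13.7]
width: 0.0219
finger_force: 30.0
```

Emit:
carry_out(
  increments=[
    [255,[0,0,1],0],
    [255,[0,0,0],0],
  ],
)

```text
time: 10.9
tool_pos: [0.6037, 0.02, 0.1818]
ee_rot: [-3.141, -0.004, 0.0]
wrist_force: [-2.4, -1.8, 12.3]
width: 0.0216
finger_force: 30.0
```

Emit:
carry_out(
  increments=[
    [255,[0,0,1],0],
    [255,[0,0,0],0],
  ],
)

```text
time: 11.1
tool_pos: [0.6038, 0.02, 0.1817]
ee_rot: [3.142, -0.005, 0.0]
wrist_force: [-3.1, -2.6, 14.9]
width: 0.0215
finger_force: 30.0
```

Emit:
carry_out(
  increments=[
    [255,[-1,0.5,1],0],
    [255,[0,0,0],0],
    [255,[0,0,0],0],
  ],
)

```text
time: 11.4
tool_pos: [0.6034, 0.0198, 0.1817]
ee_rot: [-3.141, -0.008, 0.001]
wrist_force: [-2.7, -2.7, 17.2]
width: 0.0217
finger_force: 30.0
```

Emit:
carry_out(
  increments=[
    [255,[0,0,1],0],
    [255,[0,0,0],0],
    [255,[0,0,0],0],
  ],
)

```text
time: 11.7
tool_pos: [0.6037, 0.0198, 0.1816]
ee_rot: [-3.141, -0.009, 0.001]
wrist_force: [-2.5, -2.0, 19.4]
width: 0.0219
finger_force: 30.0
```

Emit:
carry_out(
  increments=[
    [255,[0,0,-2],0],
    [255,[0,0,-2],0],
    [255,[0,0,-2],0],
    [255,[0,0,0],0],
  ],
)

```text
time: 12.1
tool_pos: [0.6031, 0.0197, 0.1818]
ee_rot: [-3.141, -0.003, 0.0]
wrist_force: [1.9, -1.6, 6.2]
width: 0.0213
finger_force: 30.0
```

Emit:
carry_out(
  increments=[
    [255,[0,0,-2],0],
    [150,[0,0,0],0],
    [100,[0,0,0],0],
    [0,[0,0,0],0],
    [0,[0,0,0],0],
    [0,[0,0,0],0],
    [0,[0,0,0],0],
    [0,[0,0,0],0],
  ],
)

```text
time: 12.9
tool_pos: [0.6021, 0.0193, 0.1825]
ee_rot: [-3.142, 0.0, -0.0]
wrist_force: [-0.7, -0.3, -0.2]
width: 0.0739
finger_force: 0.0
```

Emit:
carry_out(
  increments=[
    [0,[0,0,0],0],
    [0,[0,0,-10],0],
    [0,[0,0,-20],0],
    [0,[0,0,-25],0],
    [0,[0,0,-25],0],
    [0,[0,0,-10],0],
    [0,[-20,20,0],0],
    [0,[-20,40,0],0],
  ],
)

```text
time: 13.7
tool_pos: [0.5621, -0.0394, 0.2728]
ee_rot: [-3.141, -0.001, 0.005]
wrist_force: [0.1, -0.2, 0.2]
width: 0.0943
finger_force: 0.0
```

Emit:
carry_out(
  increments=[
    [0,[-10,45,0],0],
    [0,[-5,45,0],0],
    [0,[-5,45,0],0],
    [0,[0,45,0],0],
    [0,[0,40,0],0],
    [0,[0,20,0],0],
    [0,[0,0,0],0],
    [0,[0,0,0],0],
  ],
)

```text
time: 14.5
tool_pos: [0.5423, -0.2797, 0.2722]
ee_rot: [-3.14, 0.0, 0.001]
wrist_force: [0.1, 0.6, 0.3]
width: 0.0939
finger_force: 0.0
```

Run:
```python
from h import *
np.set_printoptions(precision=4,suppress=True)
s=robot.snapshot('scene');t=robot.snapshot('top');o=robot.get_obs();print(o['tool_pos'],o['ee_rot'],o['wrist_force'])
cv2.imwrite('pics/s6.png',s)
a=crop(s,275,170,60,90,6);b=crop(s,230,100,70,90,6)
cv2.imwrite('pics/m6.png',np.hstack([a,b]))
```

```text
[ 0.5426 -0.2788  0.2728] [-3.1411 -0.0005  0.0023] [0.083  0.5381 0.5064]
```

View pics/m6.png

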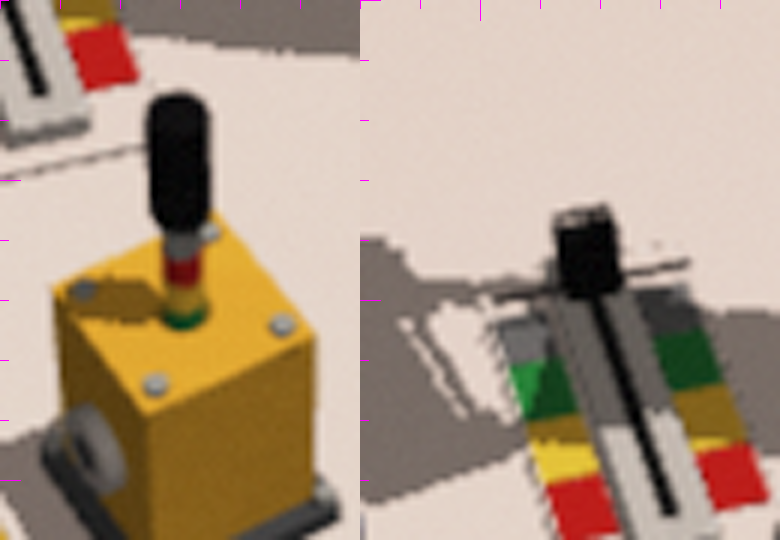

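The rim cuts the green band; about 6 mm of green is showing, which agrees with the 53.7 mm depth. The pointer grip silhouette spans crop x 553–622, y 205–298. I'll fit the block to that.

Run:
```python
from h import *
from scipy.optimize import least_squares
np.set_printoptions(precision=4,suppress=True)
# chart axis from scene corners, two columns, s=.03,.07,.11,.15
S=lambda p:atz('scene',245+(p[0]-560)/4,130+p[1]/4,.006)[:2]
L=np.array([S(p) for p in[(602,123),(614,161),(627,202),(640,242)]]);R=np.array([S(p) for p in[(735,97),(747,135),(760,172),(774,212)]])
d=(L[3]-L[0]+R[3]-R[0]);d/=np.linalg.norm(d);th=np.arctan2(-d[0],d[1]);print('dir',d,'yaw',np.degrees(th))
M=(L+R)/2;s=np.array([.03,.07,.11,.15]);c0=(M-s[:,None]*d).mean(0);print('s=0 at',c0,(M-c0)@d)
n=np.array([d[1],-d[0]])
def box(c):
    P=[np.r_[np.array(c)+n*a+d*b,z] for a in(-.014,.014) for b in(-.01,.01) for z in(.034,.062)]
    q=np.array([(proj('scene',p)-[230,100])*6+[360,0] for p in P]);return np.r_[q[:,0].min(),q[:,0].max(),q[:,1].min()]
r=least_squares(lambda c:box(c)-[553,622,205],[.541,-.335],x_scale=.01);print(r.x,r.fun,'s=',(r.x-c0)@d,'lat',(r.x-c0)@n)
```

```text
dir [0.1971 0.9804] yaw -11.364941570032753
s=0 at [ 0.5372 -0.3401] [0.0304 0.0705 0.1101 0.1491]
[ 0.5429 -0.3322] [-2.4909  2.515  -0.0709] s= 0.00890188218788862 lat 0.0040790243102421615
```

Emit:
carry_out(
  increments=[
    [0,[0,27,0],0],
    [0,[-1,27,0],0],
    [0,[0,0,30],5.7],
    [0,[0,0,30],5.7],
    [0,[0,0,40],0],
    [0,[0,0,30],0],
    [0,[0,0,10],0],
    [0,[0,0,0],0],
  ],
)

```text
time: 15.4
tool_pos: [0.5408, -0.3328, 0.131]
ee_rot: [-3.14, 0.003, -0.197]
wrist_force: [-0.4, 0.8, 0.4]
width: 0.0941
finger_force: 0.0
```

Emit:
carry_out(
  increments=[
    [0,[0,0,30],0],
    [0,[0,0,25],0],
    [0,[0,0,15],0],
    [0,[0,0,10],0],
    [0,[0,0,7],0],
    [0,[0,0,0],0],
  ],
)

```text
time: 16.0
tool_pos: [0.5413, -0.3348, 0.0456]
ee_rot: [3.141, -0.0, -0.199]
wrist_force: [0.6, 0.7, -0.2]
width: 0.0939
finger_force: 0.0
```

Run:
```python
from h import *
s=robot.snapshot('scene');o=robot.get_obs();print(o['tool_pos'],o['ee_rot'],o['wrist_force'])
cv2.imwrite('pics/m7.png',crop(s,220,80,110,90,6))
```

```text
[ 0.54153973 -0.33503133  0.04622444] [ 3.14105314e+00 -1.02169419e-03 -1.98938002e-01] [-0.32616825  0.14392313  0.43538349]
```

View pics/m7.png

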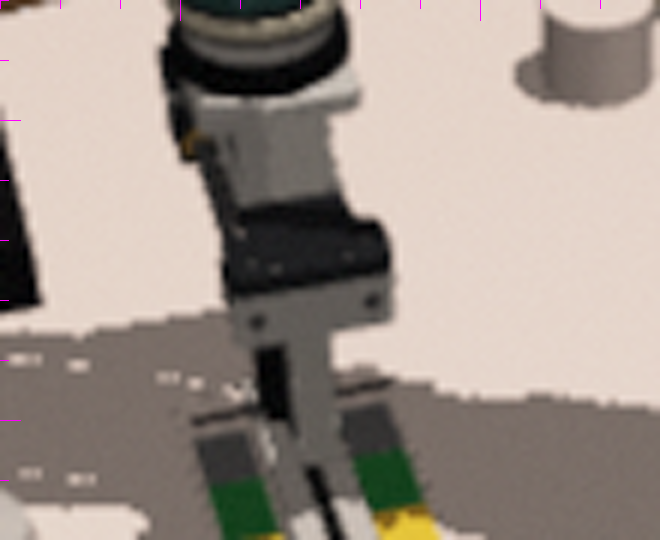

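The fingers straddle the grip, which shows at crop (270,380) behind the front finger at (311,390). Closing.

Emit:
carry_out(
  increments=[
    [255,[0,0,0],0],
    [255,[0,0,0],0],
    [255,[0,0,0],0],
    [255,[0,0,0],0],
    [255,[0,0,0],0],
    [255,[0,0,0],0],
    [255,[0,0,0],0],
    [255,[0,0,0],0],
  ],
)

```text
time: 16.85
tool_pos: [0.5411, -0.3348, 0.0454]
ee_rot: [3.142, 0.0, -0.199]
wrist_force: [-0.1, 0.4, -0.3]
width: 0.0333
finger_force: 0.0
```

Emit:
carry_out(
  increments=[
    [255,[0,0,0],0],
    [255,[0,0,0],0],
    [255,[0,0,0],0],
    [255,[0,0,0],0],
  ],
)

```text
time: 17.25
tool_pos: [0.541, -0.335, 0.0454]
ee_rot: [3.141, 0.0, -0.199]
wrist_force: [-0.6, -1.9, -0.9]
width: 0.0196
finger_force: 29.9
```

Emit:
carry_out(
  increments=[
    [255,[0,-4,0],0],
    [255,[0,-8,0],0],
    [255,[0,-8,0],0],
    [255,[0,-8,0],0],
    [255,[0,-8,0],0],
    [255,[0,-6,0],0],
    [255,[0,-2,0],0],
    [255,[0,0,0],0],
  ],
)

```text
time: 18.05
tool_pos: [0.5493, -0.2904, 0.0454]
ee_rot: [-3.14, 0.002, -0.198]
wrist_force: [-5.0, 2.2, 3.0]
width: 0.0198
finger_force: 29.9
```

Emit:
carry_out(
  increments=[
    [150,[0,0,0],0],
    [0,[0,0,0],0],
    [0,[0,0,0],0],
    [0,[0,0,0],0],
    [0,[0,0,0],0],
    [0,[0,0,0],0],
    [0,[0,0,0],0],
    [0,[0,0,0],0],
  ],
)

```text
time: 18.85
tool_pos: [0.5499, -0.2917, 0.0455]
ee_rot: [3.142, -0.0, -0.199]
wrist_force: [-1.2, -0.1, 0.4]
width: 0.0806
finger_force: 0.0
```

Emit:
carry_out(
  increments=[
    [0,[0,0,-20],0],
    [0,[0,0,-40],0],
    [0,[0,0,-45],0],
    [0,[0,0,-45],0],
    [0,[0,30,-20],0],
    [0,[0,45,0],0],
    [0,[0,45,0],0],
    [0,[0,30,0],0],
  ],
)

```text
time: 19.65
tool_pos: [0.5192, -0.4413, 0.2156]
ee_rot: [3.14, -0.0, -0.201]
wrist_force: [1.1, 0.8, 0.1]
width: 0.0935
finger_force: 0.0
```

Emit:
carry_out(
  increments=[
    [0,[0,0,0],0],
    [0,[0,0,0],0],
    [0,[0,0,0],0],
  ],
)

```text
time: 19.95
tool_pos: [0.5206, -0.4377, 0.2156]
ee_rot: [-3.141, -0.0, -0.198]
wrist_force: [-0.0, -0.0, 0.2]
width: 0.0941
finger_force: 0.0
```

Run:
```python
from h import *
s=robot.snapshot('scene');o=robot.get_obs();print(o['tool_pos'],o['wrist_force'])
cv2.imwrite('pics/m8.png',crop(s,190,105,160,160,4)[:600])
```

```text
[ 0.52074369 -0.43742327  0.21578207] [-0.02441644  0.66937879  1.69772187]
```

View pics/m8.png

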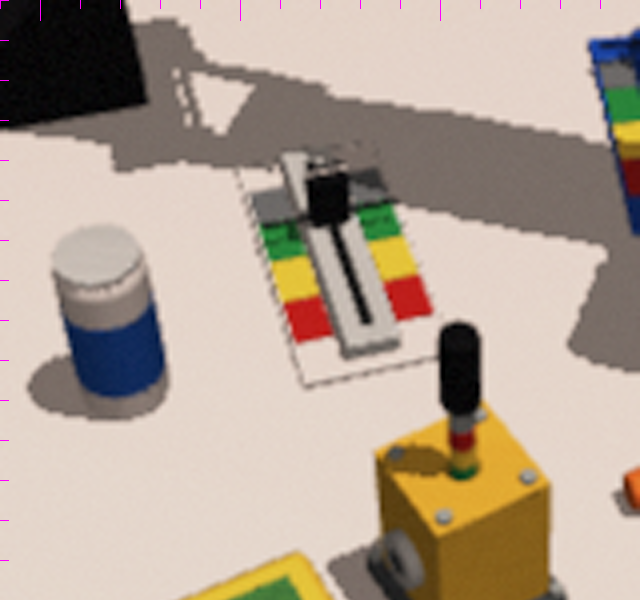

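The rod stands in the bore with green at the rim. The pointer's middle line is at about 0.05 m, in the green field. The arm is clear, so I'll hand in.

```bash
python3 -c "from bench import robot;print(robot.close_job())"
```

```text
the job is handed in; nothing more can be done
None
```

The job is handed in after about 20 s: the rod stands in the bore with the seat at its stop (about 19 N push), the rim cuts green, and the pointer was then slid into the green field and released.

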